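Pack the microscope's spare optics into the instrument tray

ROBOT

A 6-joint arm with a two-finger parallel gripper is mounted at the origin on the work surface. World frame = base frame: x ahead of the robot, y to its left, z up, the work surface at z = 0. Lengths are in mm, angles in rad, forces in N, time in s.
With the tool pointing down it reaches from about 350 to 875 mm from the base axis. Payload 4.2 kg.
Tool frame: the origin (TCP) lies midway between the tips of the shut fingers; the grasp point (between the pads) lies 19 mm behind it; z points along the fingers, y is the line along which they close (so a half turn about z gives the same grasp; the last joint's range is limited). The gripper opens to 85 mm and grips with 20 to 120 N. Pads are 22 mm wide; open, the fingers measure 114 mm over their backs; the gripper's body (76 mm by 85 mm) begins 54 mm behind the grasp point. The pads swing forward as they close: fully open they stand 13 mm farther back than shut.
Start: joints at [-0.968, 0.385, 0.008, 0, -1.194, -0.259], TCP at [210.682, -588.398, 231.312] pointing down, gripper open.
Joint ranges: [-3.14, 3.14], [-1.21, 2.06], [-1.07, 1.41], [-3.16, 2.05], [-2.99, -0.16], [-3.1, 3.1]. Speed limits (rad/s): [2.79, 2.79, 3.14, 3.14, 3.14, 3.14].

INTERFACE

Orientations are given as a unit quaternion [x, y, z, w].
In Python, from bench import arm gives the robot as it stands.
- The arm moves only by the tool send_rows, never from a script. Its argument "targets" is a list of rows, each an object of numbers: "gripper": the gripper command: -1 is fully open, 1 is shut, values between are in proportion; "x", "y", "z": the shift along the tool's x, y, z in cm; "ax", "ay", "az": the turn, a rotation vector about the tool's x, y, z in degrees. A call has 1 to 5 rows; each row shifts and turns the commanded pose from where the row before left it, along the tool's axes as they then stand; what a row does not reach is not made up. A row lasts 1/12 s, in which the tool goes at most 41.7 mm and 7.16 degrees, less where a joint would pass 70% of its speed; a pose out of reach is approached as far as the arm can. A call is refused whole if a number of a shift passes 4.17 or a number of a turn 7.16, either way. A call with a gripper value outside its range is refused whole. The fingers move at their own pace and stop on an object; the grip force is fixed at half the most. Time passes only in rows, so rows that do not move let the fingers close. It gives the time, the measured TCP pose, the force, the opening and the grip force at its end, in the units of the state.
- arm.read_state(): the state, without advancing time (a new reading comes with each control period).
- arm.get_image(name): name is "scene" or "top" or "wrist"; returns (picture, depth): 420x560x3 uint8, red, green, blue; 420x560 float32, mm along the optical axis (not along the pixel's ray), 0 where there is no reading.
- arm.camera_model(name): a dict with "fx", "fy", "cx", "cy" (pixels), "distortion" ([k1, k2, p1, p2, k3] as OpenCV has them; the pictures are not rectified), "cam_to_world" (4x4, takes a point from camera to world coordinates). Camera axes: x right, y down, z forward; pixel columns grow to the right and rows downward; lengths in mm; the calibration is good to about 2 mm. A picture is of the moment at which its call begins: read the wrist's pose just before it. camera_model takes no time and is no camera call; for the wrist camera it gives the pose at the moment of the call.
- arm.job_done(): hands the job in; it is judged then, once.
Trained networks look in the newest picture that a camera, given by its name, has taken for a name from the list of things; names that differ only in an ending like _2 or _b are one class to them, and where a whole thing is asked for, a point or a joint stands for the part that bears it (a point fixed in the world has none). Each returns a list of dicts, best first, with "score" (0 to 1); they miss things now and then, are a little off and sometimes report something else, mostly with a low value. They report only what shows in the picture. A call takes as long as a camera call.
- arm.boxes_of(camera, thing): "rect" ([left, top, width, height] in pixels, round what is visible of it).
The state is a dict: "clock": time; "joints": joint angles; "joint_vel": joint speeds; "joint_efforts": joint torques, N m; "position": TCP position; "ee_rot": TCP orientation; "contact_force": force on the tool from outside, world axes, zero at the start; "wrist_torque": the same for the moment, N m; "gripper_width": finger opening in mm; "grasp_force": force on a finger pad.
Only numpy, scipy, OpenCV 4.12 (cv2) and the standard library are available. Lean on these libraries where they do the work, as an engineer would, in place of code of your own. Each camera call takes 0.05 s, during which the arm holds its last target. There are 200 camera calls.

TASK

Pack away the microscope's spare optics: put the eyepiece, the long objective lens and the tall camera adapter tube into the empty steel tray, in any order, each lowered and set down (not dropped) so that it stands upright on the tray's floor just as it stands on the bench now. Leave everything else on the bench where it is, the short objective and the flat spacer ring included.

Things in the scene. Friction and masses are not known exactly. Their poses are not given: they have to be found in the camera images.
- eyepiece: Microscope eyepiece to pack: a bright metal tube below, 34 mm across and 26 mm high, and a wider black head on top of it, 44 mm across, from 26 to 62 mm above the underside (total height 62 mm, about 120 g). Stands upright on the bench; origin at the centre of its underside, z up along its axis, round so yaw does not matter.
- long_objective: Long objective lens to pack: bright steel, total height 75 mm, about 200 g: a brass thread 30 mm across for the lowest 6 mm, a straight barrel 34 mm across from 6 to 54 mm, then a nose tapering from 28 mm to 14 mm across at the top. Stands upright on the bench; origin at the centre of its underside, z up along its axis, round so yaw does not matter.
- adapter_tube: Camera adapter tube to pack: a plain dark grey metal tube, 50 mm outside, 38 mm bore open at both ends, 58 mm high, about 150 g. Stands upright on the bench; origin at the centre of its underside, z up along its axis, round so yaw does not matter.
- tray: Open rectangular steel instrument tray, fixed to the bench, empty at the start: outside 260 mm along its x by 160 mm along its y, 35 mm high, walls and floor 4 mm thick, inner floor 4 mm above its underside. Origin at the centre of its underside, z up; it stands on the bench with its x axis within about 20 degrees of straight away from the robot.
- short_objective: Short objective lens, NOT to be packed: same steel barrel 34 mm across (6 to 25 mm up) as the long one, but only 36 mm high in all. Stands upright on the bench; origin at the centre of its underside, z up along its axis, round so yaw does not matter.
- spacer_ring: Flat spacer ring, NOT to be packed: same grey metal, 50 mm outside and 38 mm bore as the adapter tube, but only 14 mm high. Lies flat; origin at the centre of its underside.
- oil_bottle: Small amber bottle with black cap, bystander: 32 mm across, 70 mm high. Stands upright on the bench; origin at the centre of its underside, z up along its axis, round so yaw does not matter.
- sample_jar: Clear sample jar with white lid, bystander: 44 mm across, 55 mm high. Stands upright on the bench; origin at the centre of its underside, z up along its axis, round so yaw does not matter.
- beaker: Open glass beaker, bystander at the back of the mat: 66 mm across the rim, 85 mm high. Stands upright on the bench; origin at the centre of its underside, z up along its axis, round so yaw does not matter.
- slide_box: Blue slide box with pale lid, bystander at the back of the mat: 85 by 100 mm, 47 mm high. Origin at the centre of its underside.

How it is judged (in metres and radians):
At the end, for the whole second after the job is handed in: Eyepiece, long objective and adapter tube stand on the tray floor (underside under 12 mm above the tray's), origins within 120 mm (x) and 70 mm (y) of its centre, upright within 0.2 rad, at rest; the six bystanders within 30 mm of their starts (x of eyepiece in the frame of tray between -0.12 and 0.12 m and y of eyepiece in the frame of tray between -0.07 and 0.07 m and z of eyepiece in the frame of tray between 0 and 0.012 m and angle between each of eyepiece, long_objective, adapter_tube's own z axis and vertical below 0.2 rad and linear speed of each of eyepiece, long_objective, adapter_tube below 0.03 m/s and x of long_objective in the frame of tray between -0.12 and 0.12 m and y of long_objective in the frame of tray between -0.07 and 0.07 m and z of long_objective in the frame of tray between 0 and 0.012 m and x of adapter_tube in the frame of tray between -0.12 and 0.12 m and y of adapter_tube in the frame of tray between -0.07 and 0.07 m and z of adapter_tube in the frame of tray between 0 and 0.012 m and distance of each of short_objective, spacer_ring, oil_bottle, sample_jar, beaker, slide_box from where it was at the start of the episode below 0.03 m); the robot touches nothing.
It fails at once if the eyepiece dropped or thrown (falling free, out of the fingers, faster than 0.7 m/s, which is a drop of about 25 mm) (contact force between eyepiece and the fingers below 0.05 N and linear speed of eyepiece above 0.7 m/s).
It fails at once if the long objective dropped or thrown (falling free, out of the fingers, faster than 0.7 m/s, which is a drop of about 25 mm) (contact force between long_objective and the fingers below 0.05 N and linear speed of long_objective above 0.7 m/s).
It fails at once if the adapter tube dropped or thrown (falling free, out of the fingers, faster than 0.7 m/s, which is a drop of about 25 mm) (contact force between adapter_tube and the fingers below 0.05 N and linear speed of adapter_tube above 0.7 m/s).
It fails at once if a bystander moved by more than 30 mm (distance of any of short_objective, spacer_ring, oil_bottle, sample_jar, beaker, slide_box from where it was at the start of the episode above 0.03 m).
It also fails if it takes over 72 s, if anything falls off the work surface, if the arm or the gripper's body presses on something with over 40 N, if the wrist force passes 120 N, or if a joint passes its speed limit or range.

## Working session

There is one attempt and no reset: what is moved stays moved. The work goes in short steps, Python scripts to look and compute and a tool call to move; the robot and the scene stay as the last step left them, time stands still between calls to the robot, and variables do not carry over. Pictures are saved under pics/ and viewed, at most 10 in all, crops included, and the job is handed in when it is done.

Besides the shell and the picture viewer there is one more tool, called as a command line: name --argument value ..., lists and objects as JSON in quotes. send_rows: Moves the arm, as the interface text tells. Its arguments: {"type":"object","properties":{"targets":{"type":"array"}},"required":["targets"]}

```bash
mkdir -p pics; ls; cat > h.py <<'E'
from bench import arm
import numpy as np, cv2
def world(cam,m,D,uv):
    K=np.array([[m['fx'],0,m['cx']],[0,m['fy'],m['cy']],[0,0,1]])
    uv=np.asarray(uv,float).reshape(-1,1,2)
    n=cv2.undistortPoints(uv,K,np.array(m['distortion'])).reshape(-1,2)
    p=np.c_[n,np.ones(len(n))]*np.asarray(D).reshape(-1,1)
    T=np.array(m['cam_to_world']); return p@T[:3,:3].T+T[:3,3]
def cloud(cam):
    m=arm.camera_model(cam); im,d=arm.get_image(cam)
    v,u=np.mgrid[:420,:560]
    W=world(cam,m,d.ravel(),np.c_[u.ravel(),v.ravel()]).reshape(420,560,3)
    W[d==0]=np.nan
    return im,W
E
python3 - <<'E'
from h import *
s=arm.read_state();print(s['position'],s['ee_rot'],s['gripper_width'],s['clock'])
im,W=cloud('top'); cv2.imwrite('pics/top.png',im[:,:,::-1]); np.save('top.npy',W)
for t in "eyepiece long_objective adapter_tube tray short_objective spacer_ring oil_bottle sample_jar beaker slide_box".split():
    for b in arm.boxes_of('top',t)[:2]:
        l,tp,w,h=b['rect']; R=W[int(tp):int(tp+h)+1,int(l):int(l+w)+1].reshape(-1,3)
        R=R[R[:,2]>8]
        if len(R)==0: print(t,b);continue
        z=np.nanpercentile(R[:,2],97); T=R[R[:,2]>z-6]
        print(t,round(b['score'],2),np.round(b['rect']),'z',round(z),'topmid',np.round((T.min(0)+T.max(0))/2)[:2],'ext',np.round(np.ptp(T,axis=0)))
E
```

```text
pics
[ 210.4850545  -587.86647622  230.22722508] [-1.70964019e-01  9.85276669e-01  1.06624918e-03 -2.29523437e-04] 85.40051175810319 0.0
eyepiece 0.73 [192. 274.  26.  24.] z 65 topmid [431. 102.] ext [34. 36.  7.]
long_objective 0.53 [259. 206.  18.  22.] z 76 topmid [576.  -8.] ext [15. 17.  7.]
adapter_tube 0.78 [218. 153.  24.  30.] z 60 topmid [675.  57.] ext [49. 44.  8.]
tray 0.92 [382. 169. 100. 134.] z 36 topmid [ 532. -352.] ext [271. 191.   9.]
tray 0.64 [256. 206.  17.  23.] z 76 topmid [576.  -8.] ext [15. 17.  7.]
short_objective 0.65 [124. 217.  14.  20.] z 37 topmid [554. 263.] ext [20. 16.  7.]
spacer_ring 0.52 [178. 203.  22.  25.] z 16 topmid [578. 142.] ext [48. 44.  7.]
spacer_ring 0.16 [122. 219.  17.  20.] z 37 topmid [554. 266.] ext [20. 22.  7.]
oil_bottle 0.72 [248. 282.  16.  17.] z 71 topmid [427.   8.] ext [13. 13.  7.]
sample_jar 0.95 [117. 279.  29.  23.] z 57 topmid [428. 257.] ext [37. 39.  8.]
beaker 0.82 [274.  91.  32.  41.] z 86 topmid [782. -63.] ext [65. 59.  9.]
beaker 0.7 [194. 279.  21.  24.] z 65 topmid [431. 102.] ext [34. 36.  7.]
slide_box 0.59 [124. 105.  58.  49.] z 49 topmid [755. 220.] ext [ 86. 100.   9.]
```

View pics/top.png

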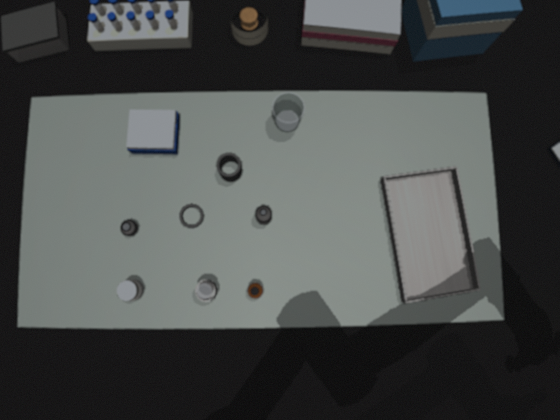

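The top view shows every item apart: the eyepiece at (206,288), long objective (264,214), adapter tube (230,167) and tray centred near (430,235). The heights match the given sizes. Next I refine the centres and the tray's pose.

```bash
cat >> h.py <<'E'
def plan(goal,yaw=None):
    """tool-axis shift (cm) from the measured pose to goal, az turn (deg) to bring closing line to yaw+90"""
    from scipy.spatial.transform import Rotation as R
    s=arm.read_state(); r=R.from_quat(s['ee_rot']).as_matrix()
    d=r.T@(np.array(goal)-s['position'])/10
    y=r[:,1]; a=np.degrees(np.arctan2(y[1],y[0]))
    return np.round(d,2), round(a,1)
E
python3 - <<'E'
from h import *
W=np.load('top.npy').reshape(-1,3); W=W[~np.isnan(W[:,0])]
def near(c,r): return W[np.hypot(W[:,0]-c[0],W[:,1]-c[1])<r]
for n,c,z0,z1 in [('eye',(431,102),10,90),('long',(576,-8),10,90),('adapt',(675,57),10,90),('oil',(427,8),10,90)]:
    P=near(c,40);P=P[P[:,2]>z0]
    for lo,hi in [(10,30),(30,50),(50,90)]:
        Q=P[(P[:,2]>lo)&(P[:,2]<hi)]
        if len(Q)>3:
            cc,rr=cv2.minEnclosingCircle(Q[:,:2].astype(np.float32)); print(n,lo,hi,np.round(cc,1),round(rr,1),len(Q), 'ext',Q.min(0).round(),Q.max(0).round())
P=near((532,-352),190);P=P[(P[:,2]>22)&(P[:,2]<42)]
print(cv2.minAreaRect(P[:,:2].astype(np.float32)),len(P))
B=near((532,-352),40);print('floor',np.median(B[:,2]))
E
```

```text
eye 10 30 [428.3 105. ] 22.2 18 ext [406.  84.  28.] [450. 127.  30.]
eye 30 50 [428.  105.5] 22.9 194 ext [406.  83.  30.] [450. 127.  49.]
eye 50 90 [429.5 100.5] 20.1 215 ext [413.  83.  51.] [449. 120.  66.]
long 10 30 [569.2  -9.2] 15.4 19 ext [559. -24.  10.] [571.   6.  29.]
long 30 50 [575.8  -8.4] 17.3 89 ext [559. -25.  30.] [593.   9.  50.]
long 50 90 [575.4  -8.6] 16.7 162 ext [559. -25.  50.] [590.   7.  77.]
adapt 10 30 [671.8  58.1] 23.2 101 ext [650.  35.  10.] [695.  78.  30.]
adapt 30 50 [673.2  58.9] 23.9 98 ext [650.  35.  30.] [694.  81.  50.]
adapt 50 90 [675.   58.6] 24.9 227 ext [650.  35.  50.] [700.  83.  61.]
oil 10 30 [437.4   2.1] 8.6 4 ext [432.  -5.  17.] [442.   9.  29.]
oil 30 50 [426.8   8.8] 15.8 135 ext [411.  -5.  31.] [441.  25.  50.]
oil 50 90 [427.3   8.1] 9.7 57 ext [418.   0.  50.] [437.  15.  73.]
((534.3460083007812, -350.2120361328125), (262.5181579589844, 163.0968780517578), 7.205881118774414) 1319
floor 3.386124801153926
```

send_rows --targets '[{"gripper": -1,"x": 0,"y": 0,"z": 0,"ax": 0,"ay": 0,"az": 6.2},{"gripper": -1,"x": 0,"y": 0,"z": 0,"ax": 0,"ay": 0,"az": 6.2},{"gripper": -1,"x": -2.5,"y": 3.1,"z": 0,"ax": 0,"ay": 0,"az": 0},{"gripper": -1,"x": -2.5,"y": 3.1,"z": 0,"ax": 0,"ay": 0,"az": 0},{"gripper": -1,"x": -2.5,"y": 3.1,"z": 0,"ax": 0,"ay": 0,"az": 0}]'

```text
clock: 0.97
position: [273.4, -485.7, 230.9]
ee_rot: [-0.063, 0.998, 0.0, -0.0]
contact_force: [0.7, -0.4, -0.6]
gripper_width: 85.3
grasp_force: 0.0
```

send_rows --targets '[{"gripper": -1,"x": -2.5,"y": 3.1,"z": 0,"ax": 0,"ay": 0,"az": 0},{"gripper": -1,"x": -2.5,"y": 3.1,"z": 0,"ax": 0,"ay": 0,"az": 0},{"gripper": -1,"x": -2.5,"y": 3.1,"z": 0,"ax": 0,"ay": 0,"az": 0},{"gripper": -1,"x": -2.5,"y": 3.1,"z": 0,"ax": 0,"ay": 0,"az": 0},{"gripper": -1,"x": -2.5,"y": 3.1,"z": 0,"ax": 0,"ay": 0,"az": 0}]'

```text
clock: 1.38
position: [378.2, -315.3, 231.7]
ee_rot: [-0.064, 0.998, -0.0, 0.0]
contact_force: [0.8, -0.5, 0.2]
gripper_width: 85.3
grasp_force: 0.0
```

send_rows --targets '[{"gripper": -1,"x": -2.5,"y": 3.1,"z": 0,"ax": 0,"ay": 0,"az": 0},{"gripper": -1,"x": -2.5,"y": 3.1,"z": 0,"ax": 0,"ay": 0,"az": 0},{"gripper": -1,"x": -2.5,"y": 3.1,"z": 0,"ax": 0,"ay": 0,"az": 0},{"gripper": -1,"x": -2.5,"y": 3.1,"z": 0,"ax": 0,"ay": 0,"az": 0},{"gripper": -1,"x": -2.5,"y": 3.1,"z": 0,"ax": 0,"ay": 0,"az": 0}]'

```text
clock: 1.8
position: [482.5, -145.5, 231.8]
ee_rot: [-0.064, 0.998, -0.0, 0.001]
contact_force: [-0.0, -0.6, -0.2]
gripper_width: 85.4
grasp_force: 0.0
```

```bash
python3 - <<'E'
from h import *
print(plan((576,-8.5,230)),arm.read_state()['position'],arm.read_state()['clock'])
E
```

```text
(array([-11.01,  12.39,   0.19]), np.float64(97.3)) [ 482.53496531 -145.45516024  231.80523963] 1.8
```

send_rows --targets '[{"gripper": -1,"x": -2.2,"y": 2.5,"z": 1.5,"ax": 0,"ay": 0,"az": 0},{"gripper": -1,"x": -2.2,"y": 2.5,"z": 1.5,"ax": 0,"ay": 0,"az": 0},{"gripper": -1,"x": -2.2,"y": 2.5,"z": 1.5,"ax": 0,"ay": 0,"az": 0},{"gripper": -1,"x": -2.2,"y": 2.5,"z": 1.5,"ax": 0,"ay": 0,"az": 0},{"gripper": -1,"x": -2.2,"y": 2.4,"z": 1.5,"ax": 0,"ay": 0,"az": 0}]'

```text
clock: 2.22
position: [576.0, -8.7, 155.9]
ee_rot: [-0.064, 0.998, 0.0, 0.0]
contact_force: [0.1, 0.2, 0.8]
gripper_width: 85.6
grasp_force: 0.0
```

send_rows --targets '[{"gripper": -1,"x": 0,"y": 0,"z": 0,"ax": 0,"ay": 0,"az": 0}]'

```text
clock: 2.3
position: [576.7, -6.6, 152.8]
ee_rot: [-0.066, 0.998, -0.0, -0.002]
contact_force: [0.1, -0.8, -0.4]
gripper_width: 85.2
grasp_force: 0.0
```

```bash
python3 - <<'E'
from h import *
im,W=cloud('wrist'); cv2.imwrite('pics/w1.png',im[:,:,::-1])
P=W.reshape(-1,3);P=P[np.hypot(P[:,0]-576,P[:,1]+8.5)<35];P=P[(P[:,2]>20)&(P[:,2]<85)]
for lo,hi in [(20,50),(50,54),(60,72)]:
    Q=P[(P[:,2]>lo)&(P[:,2]<hi)]
    if len(Q)>3: print(lo,np.round(cv2.minEnclosingCircle(Q[:,:2].astype(np.float32))[0]),cv2.minEnclosingCircle(Q[:,:2].astype(np.float32))[1],len(Q))
print(P[:,2].max() if len(P) else None, plan((576,-8.5,15)),arm.read_state()['position'])
E
```

```text
20 [576.  -9.] 17.654848098754883 567
50 [575.  -9.] 17.186506271362305 275
60 [575.  -9.] 11.896360397338867 363
77.47852684357079 (array([-0.08, -0.03, 13.91]), np.float64(97.5)) [575.64450893  -8.23108805 154.09829523]
```

View pics/w1.png

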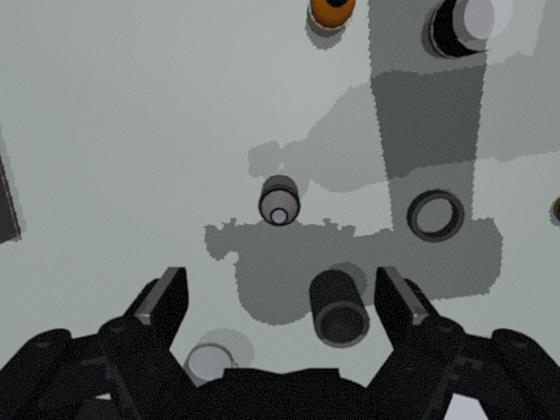

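The wrist view shows the long objective upright at (280,200), centred between the fingers, with nothing in their path. I'm going down.

send_rows --targets '[{"gripper": -1,"x": 0,"y": -0.05,"z": 3.4,"ax": 0,"ay": 0,"az": 0},{"gripper": -1,"x": 0,"y": 0,"z": 3.4,"ax": 0,"ay": 0,"az": 0},{"gripper": -1,"x": 0,"y": 0,"z": 3.4,"ax": 0,"ay": 0,"az": 0},{"gripper": -1,"x": 0,"y": 0,"z": 2.4,"ax": 0,"ay": 0,"az": 0},{"gripper": -1,"x": 0,"y": 0,"z": 1.2,"ax": 0,"ay": 0,"az": 0}]'

```text
clock: 2.77
position: [573.0, -12.0, 15.5]
ee_rot: [-0.063, 0.998, -0.0, -0.003]
contact_force: [0.2, -0.8, 0.1]
gripper_width: 85.4
grasp_force: 0.0
```

send_rows --targets '[{"gripper": 1,"x": 0,"y": 0,"z": 0,"ax": 0,"ay": 0,"az": 0},{"gripper": 1,"x": 0,"y": 0,"z": 0,"ax": 0,"ay": 0,"az": 0},{"gripper": 1,"x": 0,"y": 0,"z": 0,"ax": 0,"ay": 0,"az": 0},{"gripper": 1,"x": 0,"y": 0,"z": 0,"ax": 0,"ay": 0,"az": 0},{"gripper": 1,"x": 0,"y": 0,"z": 0,"ax": 0,"ay": 0,"az": 0}]'

```text
clock: 3.18
position: [576.7, -10.6, 20.5]
ee_rot: [-0.064, 0.998, 0.0, 0.002]
contact_force: [0.4, 0.1, 3.1]
gripper_width: 32.6
grasp_force: 59.3
```

send_rows --targets '[{"gripper": 1,"x": 0,"y": 0,"z": 0,"ax": 0,"ay": 0,"az": 0},{"gripper": 1,"x": 0,"y": 0,"z": 0,"ax": 0,"ay": 0,"az": 0},{"gripper": 1,"x": 0,"y": 0,"z": 0,"ax": 0,"ay": 0,"az": 0},{"gripper": 1,"x": 0,"y": 0,"z": 0,"ax": 0,"ay": 0,"az": 0},{"gripper": 1,"x": 0,"y": 0,"z": 0,"ax": 0,"ay": 0,"az": 0}]'

```text
clock: 3.6
position: [576.7, -10.6, 20.4]
ee_rot: [-0.064, 0.998, 0.0, 0.002]
contact_force: [-0.6, 2.4, 7.2]
gripper_width: 32.6
grasp_force: 59.4
```

send_rows --targets '[{"gripper": 1,"x": 0,"y": 0,"z": -1,"ax": 0,"ay": 0,"az": 0},{"gripper": 1,"x": 0,"y": 0,"z": -2.5,"ax": 0,"ay": 0,"az": 0},{"gripper": 1,"x": 0,"y": 0,"z": -3,"ax": 0,"ay": 0,"az": 0},{"gripper": 1,"x": 0,"y": 0,"z": -2.5,"ax": 0,"ay": 0,"az": 0},{"gripper": 1,"x": 0,"y": 0,"z": 0,"ax": 0,"ay": 0,"az": 0}]'

```text
clock: 4.02
position: [578.6, -10.5, 114.5]
ee_rot: [-0.064, 0.998, 0.0, 0.006]
contact_force: [0.6, 0.3, -1.1]
gripper_width: 32.2
grasp_force: 59.7
```

send_rows --targets '[{"gripper": 1,"x": 0.4,"y": -1.6,"z": 0,"ax": 0,"ay": 0,"az": 0},{"gripper": 1,"x": 0.8,"y": -3.3,"z": 0,"ax": 0,"ay": 0,"az": 0},{"gripper": 1,"x": 0.8,"y": -3.3,"z": 0,"ax": 0,"ay": 0,"az": 0},{"gripper": 1,"x": 0.8,"y": -3.3,"z": 0,"ax": 0,"ay": 0,"az": 0},{"gripper": 1,"x": 0.8,"y": -3.3,"z": 0,"ax": 0,"ay": 0,"az": 0}]'

```text
clock: 4.43
position: [557.2, -163.4, 108.1]
ee_rot: [-0.064, 0.998, 0.0, -0.001]
contact_force: [0.8, -0.0, -1.4]
gripper_width: 33.0
grasp_force: 59.9
```

send_rows --targets '[{"gripper": 1,"x": 0.8,"y": -3.3,"z": 0,"ax": 0,"ay": 0,"az": 0},{"gripper": 1,"x": 0.8,"y": -3.3,"z": 0,"ax": 0,"ay": 0,"az": 0},{"gripper": 1,"x": 0.8,"y": -3.3,"z": 0,"ax": 0,"ay": 0,"az": 0},{"gripper": 1,"x": 0.8,"y": -3.3,"z": 0,"ax": 0,"ay": 0,"az": 0},{"gripper": 1,"x": 0.8,"y": -3.3,"z": 0,"ax": 0,"ay": 0,"az": 0}]'

```text
clock: 4.85
position: [538.4, -332.3, 107.8]
ee_rot: [-0.063, 0.998, 0.001, -0.001]
contact_force: [-0.2, 0.6, -1.3]
gripper_width: 32.4
grasp_force: 59.9
```

send_rows --targets '[{"gripper": 1,"x": 0.4,"y": -1.6,"z": 0,"ax": 0,"ay": 0,"az": 0},{"gripper": 1,"x": 0,"y": 0,"z": 0,"ax": 0,"ay": 0,"az": 0},{"gripper": 1,"x": 0,"y": 0,"z": 0,"ax": 0,"ay": 0,"az": 0}]'

```text
clock: 5.1
position: [536.5, -348.0, 107.5]
ee_rot: [-0.062, 0.998, 0.001, -0.001]
contact_force: [1.4, 0.0, -2.3]
gripper_width: 32.3
grasp_force: 60.0
```

```bash
python3 - <<'E'
from h import *
print(plan((534,-350,20)),arm.read_state()['position'])
im,W=cloud('scene'); cv2.imwrite('pics/s1.png',im[:,:,::-1])
P=W.reshape(-1,3);P=P[np.hypot(P[:,0]-534,P[:,1]+350)<60]; P=P[P[:,2]>40]; print('lowest',np.sort(P[:,2])[:30:5] if len(P) else 0)
E
```

```text
(array([ 0.26, -0.18,  8.75]), np.float64(97.2)) [ 536.53028395 -347.95045214  107.46327298]
lowest [85.9568855  87.04411946 87.61529557 89.1276729  92.24280147 93.04864006]
```

View pics/s1.png

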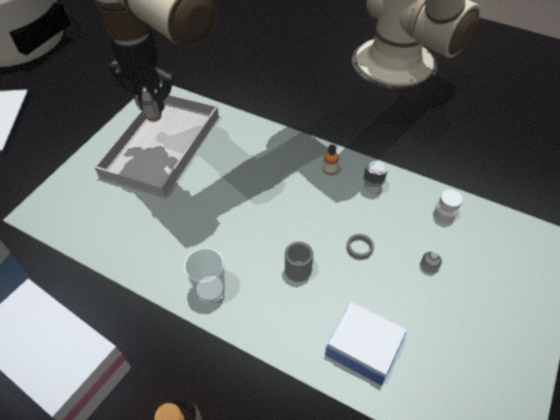

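The scene view shows the lens held upright in the gripper at (150,105), over the tray, and everything else where it was. Its underside is at about z=86, so it needs to go down about 82 mm.

send_rows --targets '[{"gripper": 1,"x": 0,"y": 0,"z": 2.5,"ax": 0,"ay": 0,"az": 0},{"gripper": 1,"x": 0,"y": 0,"z": 2.5,"ax": 0,"ay": 0,"az": 0},{"gripper": 1,"x": 0,"y": 0,"z": 1.7,"ax": 0,"ay": 0,"az": 0},{"gripper": 1,"x": 0,"y": 0,"z": 0.8,"ax": 0,"ay": 0,"az": 0},{"gripper": 1,"x": 0,"y": 0,"z": 0,"ax": 0,"ay": 0,"az": 0}]'

```text
clock: 5.57
position: [536.6, -345.6, 31.2]
ee_rot: [-0.064, 0.998, 0.001, -0.002]
contact_force: [0.0, -0.4, -2.4]
gripper_width: 32.5
grasp_force: 60.1
```

send_rows --targets '[{"gripper": 1,"x": 0,"y": 0,"z": 0.2,"ax": 0,"ay": 0,"az": 0},{"gripper": 1,"x": 0,"y": 0,"z": 0.2,"ax": 0,"ay": 0,"az": 0},{"gripper": 1,"x": 0,"y": 0,"z": 0,"ax": 0,"ay": 0,"az": 0},{"gripper": 1,"x": 0,"y": 0,"z": 0,"ax": 0,"ay": 0,"az": 0}]'

```text
clock: 5.9
position: [538.3, -347.5, 30.4]
ee_rot: [-0.064, 0.998, -0.0, 0.001]
contact_force: [0.3, -0.0, -1.2]
gripper_width: 32.5
grasp_force: 60.1
```

send_rows --targets '[{"gripper": 1,"x": 0,"y": 0,"z": 0.2,"ax": 0,"ay": 0,"az": 0},{"gripper": 1,"x": 0,"y": 0,"z": 0,"ax": 0,"ay": 0,"az": 0},{"gripper": 1,"x": 0,"y": 0,"z": 0,"ax": 0,"ay": 0,"az": 0}]'

```text
clock: 6.15
position: [537.7, -347.4, 27.5]
ee_rot: [-0.064, 0.998, -0.0, 0.0]
contact_force: [0.9, -0.4, -1.4]
gripper_width: 32.5
grasp_force: 60.1
```

send_rows --targets '[{"gripper": 1,"x": 0,"y": 0,"z": 0.2,"ax": 0,"ay": 0,"az": 0},{"gripper": 1,"x": 0,"y": 0,"z": 0,"ax": 0,"ay": 0,"az": 0},{"gripper": 1,"x": 0,"y": 0,"z": 0,"ax": 0,"ay": 0,"az": 0}]'

```text
clock: 6.4
position: [537.6, -347.4, 25.1]
ee_rot: [-0.064, 0.998, 0.0, -0.0]
contact_force: [0.8, 0.8, -2.8]
gripper_width: 32.6
grasp_force: 60.1
```

```bash
python3 - <<'E'
from h import *
print(plan((534,-350,20)),arm.read_state()['position'],arm.read_state()['contact_force'])
im,W=cloud('scene'); cv2.imwrite('pics/s2.png',cv2.resize(im[40:220,60:260,::-1],None,fx=3,fy=3))
P=W.reshape(-1,3);P=P[np.hypot(P[:,0]-534,P[:,1]+350)<30]; P=P[P[:,2]>6]; print('lowest',np.sort(P[:,2])[:30:5] if len(P) else 0)
E
```

```text
(array([ 0.39, -0.21,  0.51]), np.float64(97.3)) [ 537.56681773 -347.39253866   25.105242  ] [ 0.82794621  0.76856917 -2.76794918]
lowest [ 6.07226563  6.56877756  8.44754926 10.00687568 11.40877225 13.34478487]
```

Almost down; I'll feel for contact in small steps.

send_rows --targets '[{"gripper": 1,"x": 0,"y": 0,"z": 0.1,"ax": 0,"ay": 0,"az": 0},{"gripper": 1,"x": 0,"y": 0,"z": 0,"ax": 0,"ay": 0,"az": 0},{"gripper": 1,"x": 0,"y": 0,"z": 0,"ax": 0,"ay": 0,"az": 0}]'

```text
clock: 6.7
position: [537.9, -347.5, 24.5]
ee_rot: [-0.064, 0.998, -0.0, 0.0]
contact_force: [-0.3, 0.6, -0.6]
gripper_width: 32.6
grasp_force: 60.2
```

send_rows --targets '[{"gripper": 1,"x": 0,"y": 0,"z": 0.1,"ax": 0,"ay": 0,"az": 0},{"gripper": 1,"x": 0,"y": 0,"z": 0,"ax": 0,"ay": 0,"az": 0},{"gripper": 1,"x": 0,"y": 0,"z": 0,"ax": 0,"ay": 0,"az": 0}]'

```text
clock: 6.95
position: [537.9, -347.5, 24.5]
ee_rot: [-0.064, 0.998, -0.0, 0.0]
contact_force: [-1.4, 0.9, 5.8]
gripper_width: 32.5
grasp_force: 60.5
```

send_rows --targets '[{"gripper": 1,"x": 0,"y": 0,"z": 0.1,"ax": 0,"ay": 0,"az": 0},{"gripper": 1,"x": 0,"y": 0,"z": 0,"ax": 0,"ay": 0,"az": 0},{"gripper": 1,"x": 0,"y": 0,"z": 0,"ax": 0,"ay": 0,"az": 0}]'

```text
clock: 7.2
position: [537.9, -347.5, 24.4]
ee_rot: [-0.064, 0.998, -0.0, 0.0]
contact_force: [-3.4, 2.6, 10.5]
gripper_width: 32.6
grasp_force: 61.1
```

Contact at 10 N, so the lens is on the floor. Release, lift, and head for the adapter tube.

send_rows --targets '[{"gripper": 0,"x": 0,"y": 0,"z": 0,"ax": 0,"ay": 0,"az": 0},{"gripper": -0.3,"x": 0,"y": 0,"z": 0,"ax": 0,"ay": 0,"az": 0},{"gripper": -0.5,"x": 0,"y": 0,"z": 0,"ax": 0,"ay": 0,"az": 0},{"gripper": -0.5,"x": 0,"y": 0,"z": 0,"ax": 0,"ay": 0,"az": 0},{"gripper": -0.5,"x": 0,"y": 0,"z": 0,"ax": 0,"ay": 0,"az": 0}]'

```text
clock: 7.62
position: [537.7, -347.4, 21.9]
ee_rot: [-0.064, 0.998, 0.0, -0.0]
contact_force: [0.2, -0.2, 0.1]
gripper_width: 64.3
grasp_force: 0.0
```

send_rows --targets '[{"gripper": -0.5,"x": 0,"y": 0,"z": -1,"ax": 0,"ay": 0,"az": 0},{"gripper": -0.5,"x": 0,"y": 0,"z": -3,"ax": 0,"ay": 0,"az": 0},{"gripper": -0.5,"x": 0,"y": 0,"z": -4,"ax": 0,"ay": 0,"az": 0},{"gripper": -0.5,"x": 0,"y": 0,"z": -4,"ax": 0,"ay": 0,"az": 0},{"gripper": -1,"x": 0,"y": 0,"z": 0,"ax": 0,"ay": 0,"az": 0}]'

```text
clock: 8.03
position: [542.5, -350.1, 152.9]
ee_rot: [-0.065, 0.998, -0.005, 0.008]
contact_force: [1.3, -0.3, 1.5]
gripper_width: 74.4
grasp_force: 0.0
```

```bash
python3 - <<'E'
from h import *
print(plan((675,58.5,140)),arm.read_state()['position'],arm.read_state()['gripper_width'])
im,W=cloud('wrist'); cv2.imwrite('pics/w2.png',im[:,:,::-1])
P=W.reshape(-1,3);P=P[np.hypot(P[:,0]-537,P[:,1]+348)<30]; P=P[(P[:,2]>8)&(P[:,2]<95)]
for lo,hi in [(15,52),(60,70),(70,90)]:
    Q=P[(P[:,2]>lo)&(P[:,2]<hi)]
    if len(Q)>3: print(lo,len(Q),*np.round(cv2.minEnclosingCircle(Q[:,:2].astype(np.float32))[0]))
print(P[:,2].max())
E
```

```text
(array([-18.4 ,  38.82,   1.13]), np.float64(97.4)) [ 542.54249854 -350.13935252  152.93497385] 74.41860268247802
15 325 536.0 -349.0
60 352 537.0 -349.0
70 385 537.0 -349.0
81.13513844307775
```

The lens stands upright in the tray, with its top at about 79 mm. On to the adapter tube.

send_rows --targets '[{"gripper": -1,"x": -0.75,"y": 1.6,"z": 0,"ax": 0,"ay": 0,"az": 0},{"gripper": -1,"x": -1.5,"y": 3.2,"z": 0,"ax": 0,"ay": 0,"az": 0},{"gripper": -1,"x": -1.6,"y": 3.2,"z": 0,"ax": 0,"ay": 0,"az": 0},{"gripper": -1,"x": -1.5,"y": 3.2,"z": 0,"ax": 0,"ay": 0,"az": 0},{"gripper": -1,"x": -1.6,"y": 3.2,"z": 0,"ax": 0,"ay": 0,"az": 0}]'

```text
clock: 8.5
position: [588.0, -194.4, 142.0]
ee_rot: [-0.063, 0.998, 0.0, -0.0]
contact_force: [1.2, -0.3, -0.2]
gripper_width: 85.5
grasp_force: 0.0
```

send_rows --targets '[{"gripper": -1,"x": -1.5,"y": 3.2,"z": 0,"ax": 0,"ay": 0,"az": 0},{"gripper": -1,"x": -1.6,"y": 3.2,"z": 0,"ax": 0,"ay": 0,"az": 0},{"gripper": -1,"x": -1.6,"y": 3.2,"z": 0,"ax": 0,"ay": 0,"az": 0},{"gripper": -1,"x": -1.6,"y": 3.2,"z": 0,"ax": 0,"ay": 0,"az": 0},{"gripper": -1,"x": -1.6,"y": 3.2,"z": 0,"ax": 0,"ay": 0,"az": 0}]'

```text
clock: 8.92
position: [646.2, -25.3, 141.9]
ee_rot: [-0.064, 0.998, -0.0, -0.001]
contact_force: [0.1, -1.1, 0.1]
gripper_width: 85.3
grasp_force: 0.0
```

send_rows --targets '[{"gripper": -1,"x": -1.6,"y": 3.2,"z": 0,"ax": 0,"ay": 0,"az": 0},{"gripper": -1,"x": -1.5,"y": 3.2,"z": 0,"ax": 0,"ay": 0,"az": 0},{"gripper": -1,"x": -0.7,"y": 1.6,"z": 0,"ax": 0,"ay": 0,"az": 0},{"gripper": -1,"x": 0,"y": 0,"z": 0,"ax": 0,"ay": 0,"az": 0},{"gripper": -1,"x": 0,"y": 0,"z": 0,"ax": 0,"ay": 0,"az": 0}]'

```text
clock: 9.33
position: [673.5, 57.9, 141.5]
ee_rot: [-0.064, 0.998, -0.0, -0.001]
contact_force: [0.2, 0.3, 0.2]
gripper_width: 85.4
grasp_force: 0.0
```

```bash
python3 - <<'E'
from h import *
print(plan((675,58.5,15)),arm.read_state()['position'])
im,W=cloud('wrist'); cv2.imwrite('pics/w3.png',im[:,:,::-1])
P=W.reshape(-1,3);P=P[np.hypot(P[:,0]-675,P[:,1]-58.5)<40]; P=P[(P[:,2]>8)&(P[:,2]<95)]
for lo,hi in [(15,52),(54,65)]:
    Q=P[(P[:,2]>lo)&(P[:,2]<hi)]
    if len(Q)>3: print(lo,len(Q),cv2.minEnclosingCircle(Q[:,:2].astype(np.float32)))
E
```

```text
(array([-0.18,  0.04, 12.65]), np.float64(97.4)) [673.4696528   57.88829778 141.53357279]
15 1286 ((670.064453125, 59.05347442626953), 23.84162139892578)
54 1435 ((674.0802001953125, 59.010154724121094), 24.893545150756836)
```

View pics/w3.png

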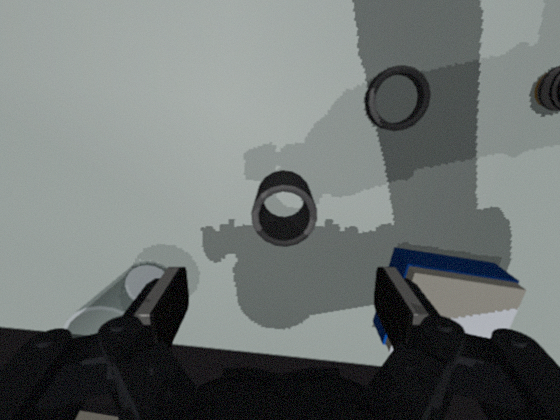

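The adapter tube is at (284,207), centred between the fingers; the beaker and slide box are clear of the descent.

send_rows --targets '[{"gripper": -1,"x": 0,"y": 0.1,"z": 3.4,"ax": 0,"ay": 0,"az": 0},{"gripper": -1,"x": 0,"y": 0,"z": 3.4,"ax": 0,"ay": 0,"az": 0},{"gripper": -1,"x": 0,"y": 0,"z": 2.8,"ax": 0,"ay": 0,"az": 0},{"gripper": -1,"x": 0,"y": 0,"z": 1.7,"ax": 0,"ay": 0,"az": 0},{"gripper": -1,"x": 0,"y": 0,"z": 0.9,"ax": 0,"ay": 0,"az": 0}]'

```text
clock: 9.8
position: [671.4, 55.7, 17.1]
ee_rot: [-0.062, 0.998, -0.001, -0.003]
contact_force: [0.3, -0.8, -0.4]
gripper_width: 85.4
grasp_force: 0.0
```

send_rows --targets '[{"gripper": -1,"x": 0,"y": 0,"z": 0,"ax": 0,"ay": 0,"az": 0},{"gripper": 1,"x": 0,"y": 0,"z": 0,"ax": 0,"ay": 0,"az": 0},{"gripper": 1,"x": 0,"y": 0,"z": 0,"ax": 0,"ay": 0,"az": 0},{"gripper": 1,"x": 0,"y": 0,"z": 0,"ax": 0,"ay": 0,"az": 0},{"gripper": 1,"x": 0,"y": 0,"z": 0,"ax": 0,"ay": 0,"az": 0}]'

```text
clock: 10.22
position: [675.4, 58.6, 22.9]
ee_rot: [-0.064, 0.998, 0.0, 0.002]
contact_force: [-1.1, -0.3, 4.6]
gripper_width: 48.8
grasp_force: 62.5
```

send_rows --targets '[{"gripper": 1,"x": 0,"y": 0,"z": 0,"ax": 0,"ay": 0,"az": 0},{"gripper": 1,"x": 0,"y": 0,"z": 0,"ax": 0,"ay": 0,"az": 0},{"gripper": 1,"x": 0,"y": 0,"z": 0,"ax": 0,"ay": 0,"az": 0},{"gripper": 1,"x": 0,"y": 0,"z": 0,"ax": 0,"ay": 0,"az": 0}]'

```text
clock: 10.55
position: [675.4, 58.6, 22.9]
ee_rot: [-0.064, 0.998, 0.0, 0.002]
contact_force: [-0.5, 0.2, 6.8]
gripper_width: 48.8
grasp_force: 62.6
```

send_rows --targets '[{"gripper": 1,"x": 0,"y": 0,"z": -1,"ax": 0,"ay": 0,"az": 0},{"gripper": 1,"x": 0,"y": 0,"z": -2.5,"ax": 0,"ay": 0,"az": 0},{"gripper": 1,"x": 0,"y": 0,"z": -3,"ax": 0,"ay": 0,"az": 0},{"gripper": 1,"x": 0,"y": 0,"z": -2.5,"ax": 0,"ay": 0,"az": 0},{"gripper": 1,"x": 0.5,"y": -1.6,"z": 0,"ax": 0,"ay": 0,"az": 0}]'

```text
clock: 10.97
position: [674.9, 44.2, 117.2]
ee_rot: [-0.066, 0.998, 0.001, 0.006]
contact_force: [1.6, 0.3, 1.2]
gripper_width: 48.7
grasp_force: 62.5
```

send_rows --targets '[{"gripper": 1,"x": 0.9,"y": -3.2,"z": 0,"ax": 0,"ay": 0,"az": 0},{"gripper": 1,"x": 1,"y": -3.2,"z": 0,"ax": 0,"ay": 0,"az": 0},{"gripper": 1,"x": 0.9,"y": -3.2,"z": 0,"ax": 0,"ay": 0,"az": 0},{"gripper": 1,"x": 1,"y": -3.2,"z": 0,"ax": 0,"ay": 0,"az": 0},{"gripper": 1,"x": 0.9,"y": -3.2,"z": 0,"ax": 0,"ay": 0,"az": 0}]'

```text
clock: 11.38
position: [642.9, -124.6, 109.7]
ee_rot: [-0.064, 0.998, 0.0, -0.001]
contact_force: [0.7, -0.2, -1.9]
gripper_width: 48.7
grasp_force: 62.5
```

send_rows --targets '[{"gripper": 1,"x": 0.9,"y": -3.2,"z": 0,"ax": 0,"ay": 0,"az": 0},{"gripper": 1,"x": 1,"y": -3.2,"z": 0,"ax": 0,"ay": 0,"az": 0},{"gripper": 1,"x": 0.9,"y": -3.2,"z": 0,"ax": 0,"ay": 0,"az": 0},{"gripper": 1,"x": 1,"y": -3.2,"z": 0,"ax": 0,"ay": 0,"az": 0},{"gripper": 1,"x": 0.9,"y": -3.2,"z": 0,"ax": 0,"ay": 0,"az": 0}]'

```text
clock: 11.8
position: [616.6, -289.1, 109.6]
ee_rot: [-0.063, 0.998, 0.001, -0.001]
contact_force: [1.0, 0.1, -1.6]
gripper_width: 49.0
grasp_force: 62.5
```

send_rows --targets '[{"gripper": 1,"x": 0.9,"y": -3.2,"z": 0,"ax": 0,"ay": 0,"az": 0},{"gripper": 1,"x": 0.5,"y": -1.9,"z": 0,"ax": 0,"ay": 0,"az": 0},{"gripper": 1,"x": 0,"y": 0,"z": 0,"ax": 0,"ay": 0,"az": 0},{"gripper": 1,"x": 0,"y": 0,"z": 0,"ax": 0,"ay": 0,"az": 0}]'

```text
clock: 12.13
position: [609.2, -341.3, 109.2]
ee_rot: [-0.062, 0.998, 0.001, -0.001]
contact_force: [0.1, 0.7, -2.4]
gripper_width: 48.8
grasp_force: 62.5
```

```bash
python3 - <<'E'
from h import *
print(plan((611,-340,27)),arm.read_state()['position'])
im,W=cloud('scene')
P=W.reshape(-1,3);P=P[np.hypot(P[:,0]-611,P[:,1]+340)<60]; P=P[P[:,2]>45]; print('lowest',np.sort(P[:,2])[:30:5] if len(P) else 0)
E
```

```text
(array([-0.2 ,  0.09,  8.22]), np.float64(97.1)) [ 609.24757021 -341.25178629  109.17190132]
lowest [46.07089275 49.09647274 51.36837884 54.42154328 56.04637221 84.96850994]
```

send_rows --targets '[{"gripper": 1,"x": -0.1,"y": 0,"z": 2.5,"ax": 0,"ay": 0,"az": 0},{"gripper": 1,"x": -0.1,"y": 0,"z": 2.5,"ax": 0,"ay": 0,"az": 0},{"gripper": 1,"x": 0,"y": 0,"z": 1.7,"ax": 0,"ay": 0,"az": 0},{"gripper": 1,"x": 0,"y": 0,"z": 0.9,"ax": 0,"ay": 0,"az": 0},{"gripper": 1,"x": 0,"y": 0,"z": 0,"ax": 0,"ay": 0,"az": 0}]'

```text
clock: 12.6
position: [611.4, -337.9, 31.4]
ee_rot: [-0.064, 0.998, 0.001, -0.003]
contact_force: [-0.6, -0.5, -1.3]
gripper_width: 48.9
grasp_force: 62.5
```

send_rows --targets '[{"gripper": 1,"x": 0,"y": 0,"z": 0,"ax": 0,"ay": 0,"az": 0},{"gripper": 1,"x": 0,"y": 0,"z": 0,"ax": 0,"ay": 0,"az": 0}]'

```text
clock: 12.77
position: [614.1, -339.8, 36.0]
ee_rot: [-0.064, 0.998, -0.001, 0.001]
contact_force: [-0.2, 0.2, -1.0]
gripper_width: 48.8
grasp_force: 62.6
```

send_rows --targets '[{"gripper": 1,"x": 0,"y": 0,"z": 0.2,"ax": 0,"ay": 0,"az": 0},{"gripper": 1,"x": 0,"y": 0,"z": 0,"ax": 0,"ay": 0,"az": 0},{"gripper": 1,"x": 0,"y": 0,"z": 0,"ax": 0,"ay": 0,"az": 0}]'

```text
clock: 13.02
position: [613.1, -339.9, 33.1]
ee_rot: [-0.064, 0.998, -0.0, 0.001]
contact_force: [0.5, 0.3, -2.8]
gripper_width: 49.1
grasp_force: 62.6
```

send_rows --targets '[{"gripper": 1,"x": 0,"y": 0,"z": 0.2,"ax": 0,"ay": 0,"az": 0},{"gripper": 1,"x": 0,"y": 0,"z": 0,"ax": 0,"ay": 0,"az": 0},{"gripper": 1,"x": 0,"y": 0,"z": 0,"ax": 0,"ay": 0,"az": 0}]'

```text
clock: 13.27
position: [612.7, -339.8, 30.2]
ee_rot: [-0.064, 0.998, 0.0, -0.0]
contact_force: [1.3, -0.8, -2.1]
gripper_width: 48.7
grasp_force: 62.6
```

send_rows --targets '[{"gripper": 1,"x": 0,"y": 0,"z": 0.2,"ax": 0,"ay": 0,"az": 0},{"gripper": 1,"x": 0,"y": 0,"z": 0,"ax": 0,"ay": 0,"az": 0},{"gripper": 1,"x": 0,"y": 0,"z": 0,"ax": 0,"ay": 0,"az": 0}]'

```text
clock: 13.52
position: [612.7, -339.7, 28.0]
ee_rot: [-0.064, 0.998, 0.0, -0.0]
contact_force: [0.8, 0.1, -1.3]
gripper_width: 49.0
grasp_force: 62.6
```

send_rows --targets '[{"gripper": 1,"x": 0,"y": 0,"z": 0.1,"ax": 0,"ay": 0,"az": 0},{"gripper": 1,"x": 0,"y": 0,"z": 0,"ax": 0,"ay": 0,"az": 0},{"gripper": 1,"x": 0,"y": 0,"z": 0,"ax": 0,"ay": 0,"az": 0}]'

```text
clock: 13.77
position: [612.8, -339.8, 27.2]
ee_rot: [-0.064, 0.998, 0.0, -0.0]
contact_force: [0.7, 0.3, -0.6]
gripper_width: 49.1
grasp_force: 62.6
```

send_rows --targets '[{"gripper": 1,"x": 0,"y": 0,"z": 0.1,"ax": 0,"ay": 0,"az": 0},{"gripper": 1,"x": 0,"y": 0,"z": 0,"ax": 0,"ay": 0,"az": 0},{"gripper": 1,"x": 0,"y": 0,"z": 0,"ax": 0,"ay": 0,"az": 0}]'

```text
clock: 14.02
position: [612.9, -339.9, 27.0]
ee_rot: [-0.064, 0.998, -0.0, 0.0]
contact_force: [-1.8, 1.1, 2.4]
gripper_width: 48.8
grasp_force: 62.9
```

send_rows --targets '[{"gripper": -0.3,"x": 0,"y": 0,"z": 0,"ax": 0,"ay": 0,"az": 0},{"gripper": -0.7,"x": 0,"y": 0,"z": 0,"ax": 0,"ay": 0,"az": 0},{"gripper": -0.8,"x": 0,"y": 0,"z": 0,"ax": 0,"ay": 0,"az": 0},{"gripper": -0.8,"x": 0,"y": 0,"z": 0,"ax": 0,"ay": 0,"az": 0},{"gripper": -0.8,"x": 0,"y": 0,"z": 0,"ax": 0,"ay": 0,"az": 0}]'

```text
clock: 14.43
position: [612.9, -339.8, 26.3]
ee_rot: [-0.064, 0.998, -0.0, 0.0]
contact_force: [-0.3, -0.8, 0.4]
gripper_width: 76.9
grasp_force: 0.0
```

send_rows --targets '[{"gripper": -0.8,"x": 0,"y": 0,"z": -1,"ax": 0,"ay": 0,"az": 0},{"gripper": -0.8,"x": 0,"y": 0,"z": -3,"ax": 0,"ay": 0,"az": 0},{"gripper": -0.8,"x": 0,"y": 0,"z": -4,"ax": 0,"ay": 0,"az": 0},{"gripper": -0.8,"x": 0,"y": 0,"z": -4,"ax": 0,"ay": 0,"az": 0},{"gripper": -1,"x": 0,"y": 0,"z": 0,"ax": 0,"ay": 0,"az": 0}]'

```text
clock: 14.85
position: [617.7, -342.4, 158.1]
ee_rot: [-0.065, 0.998, -0.005, 0.008]
contact_force: [1.0, -1.3, 2.8]
gripper_width: 85.0
grasp_force: 0.0
```

```bash
python3 - <<'E'
from h import *
print(plan((428,105,140)),arm.read_state()['position'],arm.read_state()['gripper_width'])
im,W=cloud('wrist'); cv2.imwrite('pics/w4.png',im[:,:,::-1])
for n,c in [('tube',(612,-340)),('long',(537,-349))]:
    P=W.reshape(-1,3);P=P[np.hypot(P[:,0]-c[0],P[:,1]-c[1])<38]; P=P[(P[:,2]>45)&(P[:,2]<95)]
    print(n,len(P),cv2.minEnclosingCircle(P[:,:2].astype(np.float32)),np.percentile(P[:,2],[50,99]) if len(P) else 0)
E
```

```text
(array([13.06, 46.83,  1.09]), np.float64(97.4)) [ 617.66505047 -342.40731444  158.12783879] 84.96544137366436
tube 1794 ((612.3279418945312, -341.0224914550781), 24.969152450561523) [61.13609639 63.10648556]
long 1922 ((537.2476806640625, -348.0387878417969), 17.59421730041504) [60.12357523 80.45443586]
```

View pics/w4.png

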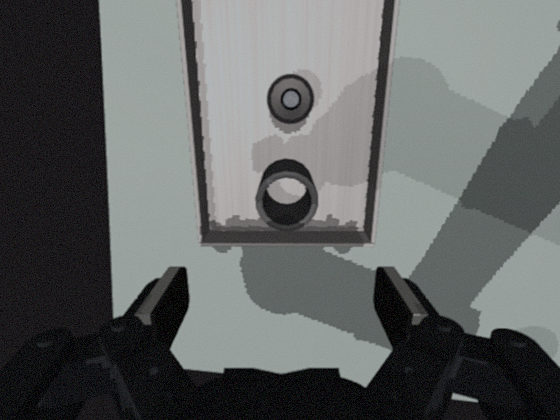

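Both parts stand upright in the tray: the lens at (290,98) and the tube at (287,197). Next is the eyepiece.

send_rows --targets '[{"gripper": -1,"x": 0.4,"y": 1.6,"z": 0,"ax": 0,"ay": 0,"az": 0},{"gripper": -1,"x": 0.9,"y": 3.3,"z": 0,"ax": 0,"ay": 0,"az": 0},{"gripper": -1,"x": 0.9,"y": 3.3,"z": 0,"ax": 0,"ay": 0,"az": 0},{"gripper": -1,"x": 0.9,"y": 3.3,"z": 0,"ax": 0,"ay": 0,"az": 0},{"gripper": -1,"x": 0.9,"y": 3.3,"z": 0,"ax": 0,"ay": 0,"az": 0}]'

```text
clock: 15.32
position: [553.3, -196.9, 146.2]
ee_rot: [-0.063, 0.998, 0.0, -0.0]
contact_force: [0.7, 0.7, 1.0]
gripper_width: 85.4
grasp_force: 0.0
```

send_rows --targets '[{"gripper": -1,"x": 0.9,"y": 3.3,"z": 0,"ax": 0,"ay": 0,"az": 0},{"gripper": -1,"x": 0.9,"y": 3.3,"z": 0,"ax": 0,"ay": 0,"az": 0},{"gripper": -1,"x": 0.9,"y": 3.3,"z": 0,"ax": 0,"ay": 0,"az": 0},{"gripper": -1,"x": 0.9,"y": 3.3,"z": 0,"ax": 0,"ay": 0,"az": 0},{"gripper": -1,"x": 0.9,"y": 3.3,"z": 0,"ax": 0,"ay": 0,"az": 0}]'

```text
clock: 15.73
position: [487.8, -38.9, 146.5]
ee_rot: [-0.064, 0.998, 0.0, 0.0]
contact_force: [1.3, 0.0, 0.7]
gripper_width: 85.4
grasp_force: 0.0
```

send_rows --targets '[{"gripper": -1,"x": 0.9,"y": 3.3,"z": 0,"ax": 0,"ay": 0,"az": 0},{"gripper": -1,"x": 0.9,"y": 3.3,"z": 0,"ax": 0,"ay": 0,"az": 0},{"gripper": -1,"x": 0.9,"y": 3.3,"z": 0,"ax": 0,"ay": 0,"az": 0},{"gripper": -1,"x": 0.9,"y": 3.3,"z": 0,"ax": 0,"ay": 0,"az": 0},{"gripper": -1,"x": 0.6,"y": 1.9,"z": 0,"ax": 0,"ay": 0,"az": 0}]'

```text
clock: 16.15
position: [426.8, 106.4, 146.7]
ee_rot: [-0.065, 0.998, 0.0, 0.0]
contact_force: [1.0, 0.2, -0.5]
gripper_width: 85.7
grasp_force: 0.0
```

send_rows --targets '[{"gripper": -1,"x": 0,"y": 0,"z": 0,"ax": 0,"ay": 0,"az": 0},{"gripper": -1,"x": 0,"y": 0,"z": 0,"ax": 0,"ay": 0,"az": 0}]'

```text
clock: 16.32
position: [427.6, 105.1, 146.6]
ee_rot: [-0.065, 0.998, 0.0, 0.0]
contact_force: [-0.1, -0.1, -0.6]
gripper_width: 85.2
grasp_force: 0.0
```

```bash
python3 - <<'E'
from h import *
print(plan((428,105,25)),arm.read_state()['position'])
im,W=cloud('wrist'); cv2.imwrite('pics/w5.png',im[:,:,::-1])
P=W.reshape(-1,3);P=P[np.hypot(P[:,0]-428,P[:,1]-105)<40]; P=P[(P[:,2]>8)&(P[:,2]<95)]
for lo,hi in [(32,52),(54,70)]:
    Q=P[(P[:,2]>lo)&(P[:,2]<hi)]
    if len(Q)>3: print(lo,len(Q),cv2.minEnclosingCircle(Q[:,:2].astype(np.float32)),Q[:,2].max())
E
```

```text
(array([-0.04, -0.02, 12.16]), np.float64(97.4)) [427.56010305 105.09361163 146.58931739]
32 892 ((426.7966003417969, 104.93655395507812), 22.455358505249023) 51.96235928748385
54 1325 ((421.6900329589844, 104.20709228515625), 20.335737228393555) 64.69069760289511
```

View pics/w5.png

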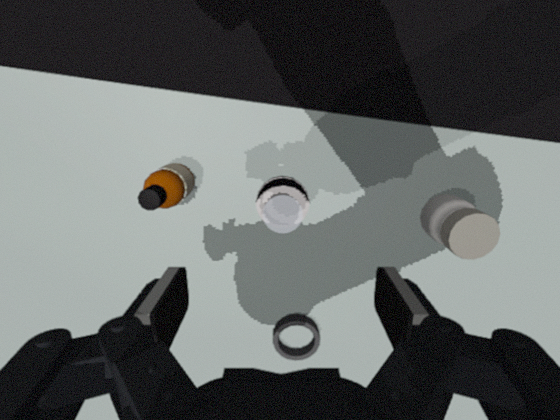

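The eyepiece is at (282,205), centred between the fingers. The bottle at (160,190) and jar at (460,235) are clear of them.

send_rows --targets '[{"gripper": -1,"x": 0,"y": 0,"z": 3.4,"ax": 0,"ay": 0,"az": 0},{"gripper": -1,"x": 0,"y": 0,"z": 3.4,"ax": 0,"ay": 0,"az": 0},{"gripper": -1,"x": 0,"y": 0,"z": 2.8,"ax": 0,"ay": 0,"az": 0},{"gripper": -1,"x": 0,"y": 0,"z": 1.7,"ax": 0,"ay": 0,"az": 0},{"gripper": -1,"x": 0,"y": 0,"z": 0.9,"ax": 0,"ay": 0,"az": 0}]'

```text
clock: 16.78
position: [426.9, 102.2, 21.8]
ee_rot: [-0.062, 0.998, -0.001, -0.002]
contact_force: [0.1, 0.7, 0.2]
gripper_width: 85.5
grasp_force: 0.0
```

send_rows --targets '[{"gripper": -1,"x": 0,"y": 0,"z": 0,"ax": 0,"ay": 0,"az": 0},{"gripper": 1,"x": 0,"y": 0,"z": 0,"ax": 0,"ay": 0,"az": 0},{"gripper": 1,"x": 0,"y": 0,"z": 0,"ax": 0,"ay": 0,"az": 0},{"gripper": 1,"x": 0,"y": 0,"z": 0,"ax": 0,"ay": 0,"az": 0},{"gripper": 1,"x": 0,"y": 0,"z": 0,"ax": 0,"ay": 0,"az": 0}]'

```text
clock: 17.2
position: [428.9, 104.7, 25.6]
ee_rot: [-0.064, 0.998, 0.001, 0.001]
contact_force: [-0.9, -0.6, 2.5]
gripper_width: 42.7
grasp_force: 60.3
```

send_rows --targets '[{"gripper": 1,"x": 0,"y": 0,"z": 0,"ax": 0,"ay": 0,"az": 0},{"gripper": 1,"x": 0,"y": 0,"z": 0,"ax": 0,"ay": 0,"az": 0},{"gripper": 1,"x": 0,"y": 0,"z": 0,"ax": 0,"ay": 0,"az": 0},{"gripper": 1,"x": 0,"y": 0,"z": 0,"ax": 0,"ay": 0,"az": 0}]'

```text
clock: 17.53
position: [428.9, 104.7, 25.5]
ee_rot: [-0.064, 0.998, 0.0, 0.001]
contact_force: [0.2, -0.8, 6.5]
gripper_width: 42.5
grasp_force: 60.5
```

send_rows --targets '[{"gripper": 1,"x": 0,"y": 0,"z": -1,"ax": 0,"ay": 0,"az": 0},{"gripper": 1,"x": 0,"y": 0,"z": -2.8,"ax": 0,"ay": 0,"az": 0},{"gripper": 1,"x": 0,"y": 0,"z": -3.2,"ax": 0,"ay": 0,"az": 0},{"gripper": 1,"x": 0,"y": 0,"z": -3,"ax": 0,"ay": 0,"az": 0},{"gripper": 1,"x": 0,"y": 0,"z": -2,"ax": 0,"ay": 0,"az": 0}]'

```text
clock: 17.95
position: [428.5, 104.7, 147.3]
ee_rot: [-0.064, 0.998, 0.001, 0.002]
contact_force: [-0.0, 0.4, -1.4]
gripper_width: 42.8
grasp_force: 61.2
```

send_rows --targets '[{"gripper": 1,"x": 0,"y": -1.6,"z": 0,"ax": 0,"ay": 0,"az": 0},{"gripper": 1,"x": 0.2,"y": -3.3,"z": 0,"ax": 0,"ay": 0,"az": 0},{"gripper": 1,"x": 0.2,"y": -3.3,"z": 0,"ax": 0,"ay": 0,"az": 0},{"gripper": 1,"x": 0.1,"y": -3.3,"z": 0,"ax": 0,"ay": 0,"az": 0},{"gripper": 1,"x": 0.2,"y": -3.3,"z": 0,"ax": 0,"ay": 0,"az": 0}]'

```text
clock: 18.37
position: [439.3, -44.6, 144.5]
ee_rot: [-0.064, 0.998, 0.0, 0.0]
contact_force: [1.0, -0.4, -0.7]
gripper_width: 42.7
grasp_force: 61.3
```

send_rows --targets '[{"gripper": 1,"x": 0.2,"y": -3.3,"z": 0,"ax": 0,"ay": 0,"az": 0},{"gripper": 1,"x": 0.2,"y": -3.3,"z": 0,"ax": 0,"ay": 0,"az": 0},{"gripper": 1,"x": 0.2,"y": -3.3,"z": 0,"ax": 0,"ay": 0,"az": 0},{"gripper": 1,"x": 0.1,"y": -3.3,"z": 0,"ax": 0,"ay": 0,"az": 0},{"gripper": 1,"x": 0.2,"y": -3.3,"z": 0,"ax": 0,"ay": 0,"az": 0}]'

```text
clock: 18.78
position: [451.4, -209.6, 144.4]
ee_rot: [-0.064, 0.998, 0.0, 0.0]
contact_force: [0.7, 1.1, -1.5]
gripper_width: 42.6
grasp_force: 61.3
```

send_rows --targets '[{"gripper": 1,"x": 0.2,"y": -3.3,"z": 0,"ax": 0,"ay": 0,"az": 0},{"gripper": 1,"x": 0.2,"y": -3.3,"z": 0,"ax": 0,"ay": 0,"az": 0},{"gripper": 1,"x": 0.2,"y": -3.3,"z": 0,"ax": 0,"ay": 0,"az": 0},{"gripper": 1,"x": 0.1,"y": -3.3,"z": 0,"ax": 0,"ay": 0,"az": 0},{"gripper": 1,"x": 0,"y": -1.8,"z": 0,"ax": 0,"ay": 0,"az": 0}]'

```text
clock: 19.2
position: [463.6, -360.7, 144.0]
ee_rot: [-0.062, 0.998, -0.0, 0.0]
contact_force: [0.7, 0.7, -1.5]
gripper_width: 43.0
grasp_force: 61.4
```

send_rows --targets '[{"gripper": 1,"x": 0,"y": 0,"z": 0,"ax": 0,"ay": 0,"az": 0},{"gripper": 1,"x": 0,"y": 0,"z": 0,"ax": 0,"ay": 0,"az": 0}]'

```text
clock: 19.37
position: [463.2, -358.3, 143.6]
ee_rot: [-0.062, 0.998, 0.001, -0.0]
contact_force: [-1.4, 0.8, -1.7]
gripper_width: 42.7
grasp_force: 61.4
```

```bash
python3 - <<'E'
from h import *
print(plan((463,-358,29.5)),arm.read_state()['position'])
im,W=cloud('scene')
P=W.reshape(-1,3);P=P[np.hypot(P[:,0]-463,P[:,1]+358)<50]; P=P[P[:,2]>45]; print('lowest',np.sort(P[:,2])[:30:5] if len(P) else 0)
E
```

```text
(array([1.000e-02, 2.000e-02, 1.141e+01]), np.float64(97.2)) [ 463.20235453 -358.32277829  143.55917071]
lowest [115.93224421 117.81676286 118.35999913 119.16886153 120.35470208
 120.80110984]
```

Down 106 mm, leaving about 8 mm, then small steps.

send_rows --targets '[{"gripper": 1,"x": 0,"y": 0,"z": 3,"ax": 0,"ay": 0,"az": 0},{"gripper": 1,"x": 0,"y": 0,"z": 3.2,"ax": 0,"ay": 0,"az": 0},{"gripper": 1,"x": 0,"y": 0,"z": 2.6,"ax": 0,"ay": 0,"az": 0},{"gripper": 1,"x": 0,"y": 0,"z": 1.2,"ax": 0,"ay": 0,"az": 0},{"gripper": 1,"x": 0,"y": 0,"z": 0.6,"ax": 0,"ay": 0,"az": 0}]'

```text
clock: 19.83
position: [462.4, -355.8, 36.1]
ee_rot: [-0.064, 0.998, 0.001, -0.002]
contact_force: [-0.6, 1.1, -0.0]
gripper_width: 43.0
grasp_force: 61.4
```

send_rows --targets '[{"gripper": 1,"x": 0,"y": 0,"z": 0,"ax": 0,"ay": 0,"az": 0},{"gripper": 1,"x": 0,"y": 0,"z": 0,"ax": 0,"ay": 0,"az": 0},{"gripper": 1,"x": 0,"y": 0,"z": 0.2,"ax": 0,"ay": 0,"az": 0},{"gripper": 1,"x": 0,"y": 0,"z": 0,"ax": 0,"ay": 0,"az": 0},{"gripper": 1,"x": 0,"y": 0,"z": 0,"ax": 0,"ay": 0,"az": 0}]'

```text
clock: 20.25
position: [464.5, -358.0, 37.3]
ee_rot: [-0.064, 0.998, -0.0, 0.001]
contact_force: [-0.2, -0.1, -1.3]
gripper_width: 42.6
grasp_force: 61.4
```

send_rows --targets '[{"gripper": 1,"x": 0,"y": 0,"z": 0.2,"ax": 0,"ay": 0,"az": 0},{"gripper": 1,"x": 0,"y": 0,"z": 0,"ax": 0,"ay": 0,"az": 0},{"gripper": 1,"x": 0,"y": 0,"z": 0,"ax": 0,"ay": 0,"az": 0}]'

```text
clock: 20.5
position: [463.9, -357.9, 34.4]
ee_rot: [-0.064, 0.998, -0.0, 0.0]
contact_force: [0.6, -0.4, -0.9]
gripper_width: 42.8
grasp_force: 61.4
```

send_rows --targets '[{"gripper": 1,"x": 0,"y": 0,"z": 0.2,"ax": 0,"ay": 0,"az": 0},{"gripper": 1,"x": 0,"y": 0,"z": 0,"ax": 0,"ay": 0,"az": 0},{"gripper": 1,"x": 0,"y": 0,"z": 0,"ax": 0,"ay": 0,"az": 0}]'

```text
clock: 20.75
position: [463.8, -357.8, 32.1]
ee_rot: [-0.064, 0.998, 0.0, -0.0]
contact_force: [0.8, 0.4, -0.9]
gripper_width: 42.9
grasp_force: 61.4
```

send_rows --targets '[{"gripper": 1,"x": 0,"y": 0,"z": 0.1,"ax": 0,"ay": 0,"az": 0},{"gripper": 1,"x": 0,"y": 0,"z": 0,"ax": 0,"ay": 0,"az": 0},{"gripper": 1,"x": 0,"y": 0,"z": 0,"ax": 0,"ay": 0,"az": 0}]'

```text
clock: 21.0
position: [463.9, -357.8, 31.2]
ee_rot: [-0.064, 0.998, 0.0, -0.0]
contact_force: [0.4, 0.4, -1.0]
gripper_width: 42.8
grasp_force: 61.4
```

send_rows --targets '[{"gripper": 1,"x": 0,"y": 0,"z": 0.1,"ax": 0,"ay": 0,"az": 0},{"gripper": 1,"x": 0,"y": 0,"z": 0,"ax": 0,"ay": 0,"az": 0},{"gripper": 1,"x": 0,"y": 0,"z": 0,"ax": 0,"ay": 0,"az": 0}]'

```text
clock: 21.25
position: [463.9, -357.8, 30.2]
ee_rot: [-0.064, 0.998, 0.0, -0.0]
contact_force: [-0.5, -0.3, -1.0]
gripper_width: 42.7
grasp_force: 61.4
```

send_rows --targets '[{"gripper": 1,"x": 0,"y": 0,"z": 0.1,"ax": 0,"ay": 0,"az": 0},{"gripper": 1,"x": 0,"y": 0,"z": 0,"ax": 0,"ay": 0,"az": 0},{"gripper": 1,"x": 0,"y": 0,"z": 0,"ax": 0,"ay": 0,"az": 0}]'

```text
clock: 21.5
position: [464.1, -357.9, 29.6]
ee_rot: [-0.064, 0.998, -0.0, 0.0]
contact_force: [-0.7, 0.4, 2.1]
gripper_width: 43.5
grasp_force: 61.6
```

send_rows --targets '[{"gripper": 1,"x": 0,"y": 0,"z": 0.1,"ax": 0,"ay": 0,"az": 0},{"gripper": 1,"x": 0,"y": 0,"z": 0,"ax": 0,"ay": 0,"az": 0},{"gripper": 1,"x": 0,"y": 0,"z": 0,"ax": 0,"ay": 0,"az": 0}]'

```text
clock: 21.75
position: [464.1, -357.9, 29.6]
ee_rot: [-0.064, 0.998, -0.0, 0.0]
contact_force: [-2.3, 1.7, 7.4]
gripper_width: 42.8
grasp_force: 62.2
```

Contact at 7 N. Release, lift and check.

send_rows --targets '[{"gripper": -0.2,"x": 0,"y": 0,"z": 0,"ax": 0,"ay": 0,"az": 0},{"gripper": -0.5,"x": 0,"y": 0,"z": 0,"ax": 0,"ay": 0,"az": 0},{"gripper": -0.7,"x": 0,"y": 0,"z": 0,"ax": 0,"ay": 0,"az": 0},{"gripper": -0.7,"x": 0,"y": 0,"z": 0,"ax": 0,"ay": 0,"az": 0},{"gripper": -0.7,"x": 0,"y": 0,"z": 0,"ax": 0,"ay": 0,"az": 0}]'

```text
clock: 22.17
position: [463.9, -357.8, 28.1]
ee_rot: [-0.064, 0.998, 0.0, -0.0]
contact_force: [0.7, 0.8, -0.0]
gripper_width: 72.5
grasp_force: 0.0
```

send_rows --targets '[{"gripper": -0.7,"x": 0,"y": 0,"z": -1,"ax": 0,"ay": 0,"az": 0},{"gripper": -0.7,"x": 0,"y": 0,"z": -3,"ax": 0,"ay": 0,"az": 0},{"gripper": -0.7,"x": 0,"y": 0,"z": -4,"ax": 0,"ay": 0,"az": 0},{"gripper": -0.7,"x": 0,"y": 0,"z": -4,"ax": 0,"ay": 0,"az": 0},{"gripper": -0.7,"x": 0,"y": 0,"z": -4,"ax": 0,"ay": 0,"az": 0}]'

```text
clock: 22.58
position: [463.5, -357.8, 190.8]
ee_rot: [-0.064, 0.998, -0.0, -0.0]
contact_force: [1.3, -1.1, 0.7]
gripper_width: 72.4
grasp_force: 0.0
```

send_rows --targets '[{"gripper": -0.7,"x": 0,"y": 0,"z": -2,"ax": 0,"ay": 0,"az": 0},{"gripper": -0.7,"x": 0,"y": 0,"z": 0,"ax": 0,"ay": 0,"az": 0},{"gripper": -0.7,"x": 0,"y": 0,"z": 0,"ax": 0,"ay": 0,"az": 0}]'

```text
clock: 22.83
position: [464.4, -358.0, 210.6]
ee_rot: [-0.064, 0.998, -0.001, 0.002]
contact_force: [0.1, 0.7, -0.5]
gripper_width: 72.8
grasp_force: 0.0
```

```bash
python3 - <<'E'
from h import *
im,W=cloud('wrist'); cv2.imwrite('pics/w6.png',im[:,:,::-1])
for n,c in [('eye',(464,-358)),('long',(537,-349)),('tube',(612,-340))]:
    P=W.reshape(-1,3);P=P[np.hypot(P[:,0]-c[0],P[:,1]-c[1])<35]; P=P[(P[:,2]>40)&(P[:,2]<95)]
    d=np.array(cv2.minEnclosingCircle(P[:,:2].astype(np.float32))[0])-[534.3,-350.2]; a=np.radians(7.2)
    print(n,'in tray',d@[np.cos(a),np.sin(a)],d@[-np.sin(a),np.cos(a)],'top',np.percentile(P[:,2],99))
im,W=cloud('scene'); cv2.imwrite('pics/s3.png',im[:,:,::-1])
for n,c in [('short',(554,264)),('ring',(578,142)),('oil',(427,8)),('jar',(428,257))]:
    P=W.reshape(-1,3);P=P[np.hypot(P[:,0]-c[0],P[:,1]-c[1])<40]; P=P[(P[:,2]>8)&(P[:,2]<95)]
    print(n,np.round((P.min(0)+P.max(0))/2))
E
```

```text
eye in tray -77.98305777518611 0.3363230479779025 top 67.96219429167056
long in tray 2.818376206680505 1.2322433428810111 top 79.98524017173153
tube in tray 77.53667304283692 -0.34046132786620353 top 62.75233858172071
short [554. 267.  23.]
ring [581. 140.  12.]
oil [429.  11.  39.]
jar [431. 258.  33.]
```

View pics/s3.png

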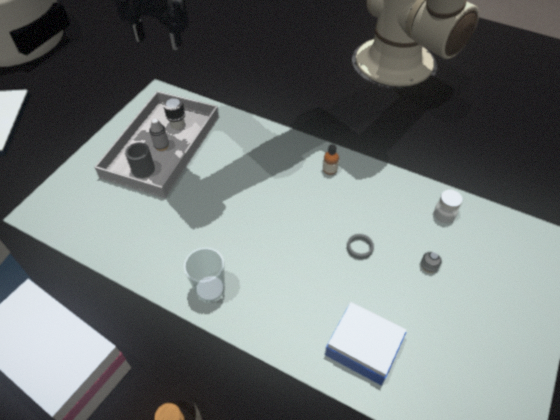

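The scene view shows all three parts upright in the tray, around (140,160), (158,135) and (175,108). The bystanders haven't moved and the gripper is clear, so I'm handing in.

```bash
python3 -c "from bench import arm; print(arm.job_done())"
```

```text
the job is handed in; nothing more can be done
None
```

The eyepiece, long objective and adapter tube stand upright on the tray floor, the bystanders are where they were, and I handed the job in at about 23 s of the 72 s; no verdict came back.

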